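# Set a drying-cabinet door ajar on its stay

### The job

Set the drying cabinet's door ajar on its stay, at the hole with the red ring. Take the stay by its bare tail, lift it out over its tab, lay it out to the roof side and let go; the duct leaves no room for a hand there later, so take it again nearer its pivot, work the door with it, feel for the roof peg and lower the red-ringed hole over it until the bar lies level on the peg's collar. Let go, do not bump the duct, and leave the other things where they are.

Things in the scene. Friction and masses are not known exactly. Their poses are not given: they have to be found in the camera images.
- cabinet: green sheet-steel bench drying cabinet, 240 deep (x) x 400 wide (y) x 200 mm high, open at the front (-x in its frame, towards the robot); origin at the centre of its underside. It cannot move. Its flat roof is 200 mm above the table
- door (a joint): door angle, rad: 0 shut, growing as the free edge swings out to the front, up to 1.2. Clear, green-framed door hung at the cabinet's left (+y) front edge; shut, it runs from the hinge along the cabinet's -y. 360 wide, 30 thick, 14 to 200 mm above the table. It stays where it is left (friction 0.25 N m). Handle: upright bar on the front, 335 mm from the hinge axis
- door_hinge (a point): point on the door's vertical hinge axis (mid thickness of the door), 200 mm above the table; in the cabinet's frame it is at x -136, y +180 mm
- stay_pivot (a point): point on the door's top, 300 mm from the hinge axis, on the upright axis about which the stay turns, at the mid thickness of the level stay (222 mm above the table). Always reported
- stay: the stay: flat steel bar, 20 wide x 8 mm thick, about 160 g, reaching 280 mm from its pivot, with four holes of 10.5 mm at 100, 130, 160 (red ring) and 190 mm. Origin on the pivot, x towards the tail. It turns freely about the pivot's upright axis and lifts there by up to 0.22 rad; let down it lies level by itself, underside 18 mm above door top and roof. Not reported while the fingers hold it
- stay_rest (a point): point on the door 45 mm from the hinge axis, 222 mm above the table: where stay_tail lies while stowed. Stowed, the stay lies along the door's top, tail to the hinge. In front of it, 2 mm off, a green lip 24 mm above the door top runs from the pivot to 225 mm from it (no finger room); behind it a steel tab 12 mm wide, 208 mm from the pivot, also 24 mm above the door top: lift the stay over it
- stay_tail (a point): point in the middle of the stay's bare tail, 255 mm from the pivot, mid thickness; z up, x along the stay away from the pivot. The bar ends 25 mm farther on. Not reported while the fingers hold the stay
- red_hole (a point): centre of the red-ringed hole (10.5 mm, the third from the pivot, 160 mm from it) on the stay's underside; x along the stay away from the pivot. Not reported while the fingers hold the stay
- peg_slot (a point): over the middle of the roof peg's foot plate (at x -80, y -100 mm in the cabinet's frame), 18 mm above the roof. The peg is clamped firmly in the plate's slot, which runs along the cabinet's x: it stands up to 7 mm to either side of this point, to be found by eye or feel. Peg: dark collar 20 mm across, its top level with this point, and on it a brass pin of 8 mm, 12.5 mm tall, slightly chamfered
- duct: fixed warm-air duct along the rear of the roof, with a grey blower box at the hinge end. Origin on the roof, at the cabinet's centre. A level pipe of 64 mm along y from -190 to +110 mm, axis at x +29, 90 mm above the roof: its front is at x -3, its underside 58 mm above the roof, and the stay's tail passes under it. The box covers x -5 to 105, y 110 to 190 mm, 125 mm high
- sample: brown model blank 45 x 50 x 30 mm lying on the roof beyond the peg; leave it
- rasp: rasp with wooden handle, 330 mm, on the table; leave it
- pu_block: brown tooling-board block 120 x 60 x 45 mm; leave it
- cork_block: cork sanding block 110 x 65 x 38 mm; leave it
- lacquer_jar: amber lacquer jar, 72 mm across, 85 mm high; leave it
- brush: flat brush 200 mm long; leave it

How it is judged (in metres and radians):
On the way:
1. the stay lies out clear of its tab, level, and let go: its tail at least 40 mm (in plan) from its stowed place on the door (horizontal distance between stay_tail and stay_rest above 0.04 m and z of stay_tail in the frame of stay_pivot below 0.006 m and contact force between the fingers and stay below 0.1 N), for 0.2 s.
At the end, for the whole second after the job is handed in: the bar is down level on the peg's collar with the pin through the red-ringed hole (the hole within 10 mm of the slot's middle along the slot and 4 mm across it, the bar's underside within 3 mm of the collar's top, which the pin allows only when it is in that hole), and the door stands still on it (x of red_hole in the frame of peg_slot between -0.01 and 0.01 m and y of red_hole in the frame of peg_slot between -0.004 and 0.004 m and z of red_hole in the frame of peg_slot below 0.003 m and velocity of joint door between -0.02 and 0.02 rad/s); the robot touches nothing.
It fails at once if a bystander is shifted by more than 20 mm (distance of any of sample, rasp, pu_block, cork_block, lacquer_jar, brush from where it was at the start of the episode above 0.02 m).
It fails at once if the duct or blower is bumped with more than 8 N (contact force between anything else and duct above 8 N).
It also fails if it takes over 61 s, if anything falls off the work surface, if the arm or the gripper's body presses on something with over 40 N, if the wrist force passes 120 N, or if a joint passes its speed limit or range.

### The arm

A 6-joint arm with a two-finger parallel gripper is mounted at the origin on the work surface. World frame = base frame: x ahead of the robot, y to its left, z up, the work surface at z = 0. Lengths are in mm, angles in degrees, forces in N, time in s.
With the tool pointing down it reaches from about 300 to 850 mm from the base axis. Payload 4.2 kg.
Tool frame: the origin (TCP) lies between the finger pads; the fingertips stand 19 mm ahead of it and the grasp point (between the pads) is the TCP (env.tips_ahead is the distance from the TCP to the fingertips, in mm); z points along the fingers, y is the direction in which the jaws open and shut (so a half turn about z gives the same grasp; the last joint's range is limited). The gripper opens to 91 mm and grips with 3 to 60 N. Pads are 32 mm wide; open, the fingers measure 118 mm over their backs; the gripper's body (76 mm by 178 mm) begins 60 mm behind the grasp point.
Start: joints at [-76.891, 18.312, 89.639, -0, 72.044, -1.146], TCP at [141.591, -557.309, 232.976] pointing down, gripper open.
Joint ranges: [-177.97, 177.97], [-48.28, 115.42], [12.27, 149.76], [-77.06, 257.06], [2.81, 150.46], [-146.56, 146.56]. Speed limits (degrees/s): [147.25, 147.25, 180, 180, 180, 180].

### API

Orientations are given as [roll, pitch, yaw] about the fixed x, y, z axes, in that order (R = Rz(yaw) Ry(pitch) Rx(roll)).
In Python, from workcell import telemetry, viewer, job_done, env gives the robot as it stands. The module is installed in compiled form; this text tells all that it offers.
- The arm moves only by the shell command python3 -m jog 'ROWS' [FORCE]. ROWS is JSON, a list of rows, each a list of 3 entries, a list of its own where there are three numbers: the shift along the tool's x, y, z in cm, then the turn about the tool's z in degrees, then the opening, from 0 (shut) to 1 (fully open). A call has 1 to 10 rows; each row shifts and turns the pose as measured when the row begins, along the tool's axes as they then stand; what a row does not reach is not made up. A row lasts 1/8 s, in which the tool goes at most 62.5 mm and 10.7 degrees, less where a joint would pass 70% of its speed; a pose out of reach is approached as far as the arm can. A call is refused whole if a number of a shift passes 6.25 or a number of a turn 10.7, either way. A call with a gripper value outside its range is refused whole. The fingers move at their own pace and stop on an object; FORCE is the grip in N (left out, the last holds). Time passes only in rows, so rows that do not move let the fingers close. It gives the time, the measured TCP pose, the force and the opening at its end, in the units of the state.
- telemetry.state(): the state, without advancing time (a new reading comes with each control period).
- viewer.grab_frame(name): name is "scene" or "side" or "wrist"; returns a dict with "color" (480x640x3 uint8, red, green, blue), "K" (3x3 intrinsics, pixels), "k1" (the pictures are not rectified: a ray, as slopes to the right and down, at radius r is drawn at 1 + k1 r^2 times it, then the intrinsics apply), "rvec" (rotation vector, rad) and "tvec" (3), from world to camera coordinates, as OpenCV has them. Camera axes: x right, y down, z forward; pixel columns grow to the right and rows downward; lengths in mm; the calibration is good to about 2 mm. A picture is of the moment at which its call begins. There is no depth.
- job_done(): hands the job in, once; it reports no verdict.
The state is a dict: "time_s": time; "qpos": joint angles; "qvel": joint speeds; "effort": joint torques, N m; "ee_pos": TCP position; "ee_rot": TCP orientation; "force": force on the tool from outside, world axes, zero at the start; "torque": the same for the moment, N m; "gripper_width": finger opening in mm.
Only numpy, scipy, OpenCV 4.12 (cv2) and the standard library are available. Lean on these libraries where they do the work, as an engineer would, in place of code of your own. Each camera call takes 0.05 s, during which the arm holds its last target. There are 200 camera calls.

## Working session

There is one attempt and no reset: what is moved stays moved. The work goes in short steps, Python scripts to look and compute and a shell command to move; the robot and the scene stay as the last step left them, time stands still between calls to the robot, and variables do not carry over. Pictures are saved under pics/ and viewed, about 8 in all and at most 12, crops included, and the job is handed in when it is done.

```bash
ls; mkdir -p pics
cat > h.py <<'E'
import numpy as np, cv2
from scipy.spatial.transform import Rotation as R
from workcell import telemetry, viewer, env
def grab(n,f=None):
    d=viewer.grab_frame(n)
    if f: cv2.imwrite('pics/'+f,d['color'][:,:,::-1])
    np.savez('last_%s.npz'%n,**{k:np.array(d[k]) for k in('color','K','k1','rvec','tvec')})
    return d
def load(n): return dict(np.load('last_%s.npz'%n))
def dist(d): return np.array([float(d['k1']),0,0,0,0])
def ray(d,u,v):
    p=cv2.undistortPoints(np.array([[[u,v]]],float),np.array(d['K'],float),dist(d))[0,0]
    Rm=cv2.Rodrigues(np.array(d['rvec'],float))[0]; t=np.array(d['tvec'],float).ravel()
    return -Rm.T@t, Rm.T@np.array([p[0],p[1],1.])
def onz(d,u,v,z):
    c,r=ray(d,u,v); return c+r*(z-c[2])/r[2]
def proj(d,P):
    return cv2.projectPoints(np.array(P,float).reshape(-1,1,3),np.array(d['rvec'],float),np.array(d['tvec'],float),np.array(d['K'],float),dist(d))[0].reshape(-1,2)
E
python3 - <<'E'
from h import *
for n in('scene','side'): 
    d=grab(n,n+'0.png'); print(n,d['K'],d['k1'],ray(d,320,240))
s=telemetry.state(); print(s['ee_pos'],s['ee_rot'],s['time_s'],s['gripper_width'],s['force'])
E
```

```text
pics
scene [[441.41726154   0.         319.44504062]
 [  0.         441.41726154 236.87837113]
 [  0.           0.           1.        ]] 0.007265599917567846 (array([1047.70423512, -454.1648337 , 1207.06667684]), array([-0.39272838,  0.34040491, -0.85436556]))
side [[599.91154072   0.         319.67029494]
 [  0.         599.91154072 244.74708224]
 [  0.           0.           1.        ]] -0.11008000023184863 (array([  262.77903417, -1078.06181114,  1516.19529561]), array([ 0.15799786,  0.5978932 , -0.78589014]))
[ 141.49514842 -556.88750873  232.20261409] [-1.79909910e+02 -5.03292590e-04  1.42547886e+01] 0.1 91.19892980551577 [ 0.21779799 -0.24431346  0.37329403]
```

View pics/scene0.png

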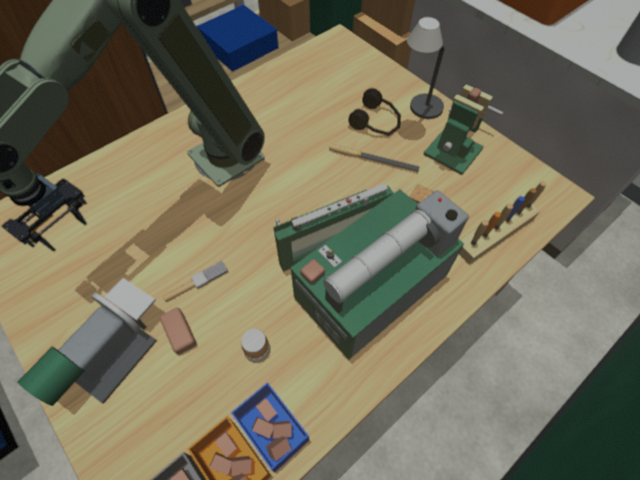

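View pics/side0.png

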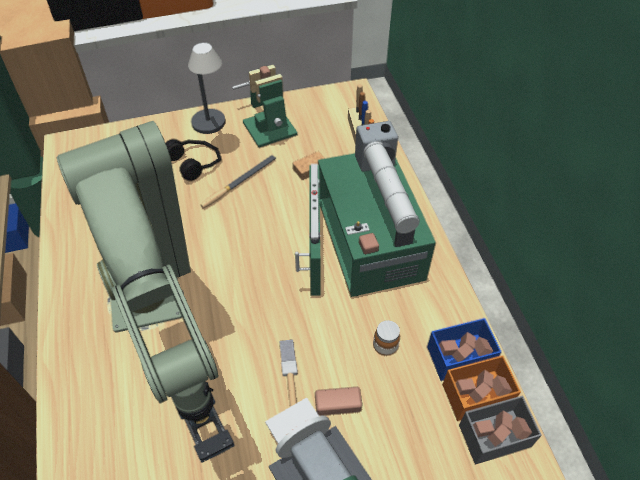

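Run:
```python
from h import *
for n,(x,y,w,h,s) in dict(side=(290,145,150,150,4),scene=(265,180,200,150,4)).items():
    c=load(n)['color'][y:y+h,x:x+w,::-1]; cv2.imwrite(f'pics/{n}_c.png',cv2.resize(c,None,fx=s,fy=s,interpolation=cv2.INTER_CUBIC))
```

```text
(no output)
```

View pics/side_c.png

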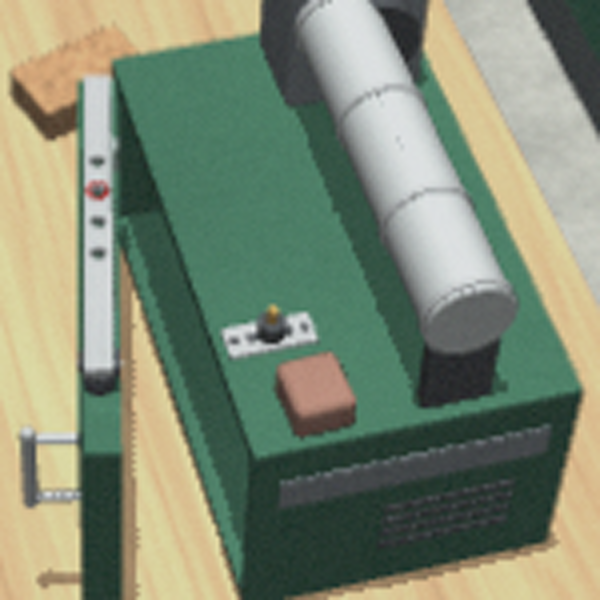

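View pics/scene_c.png

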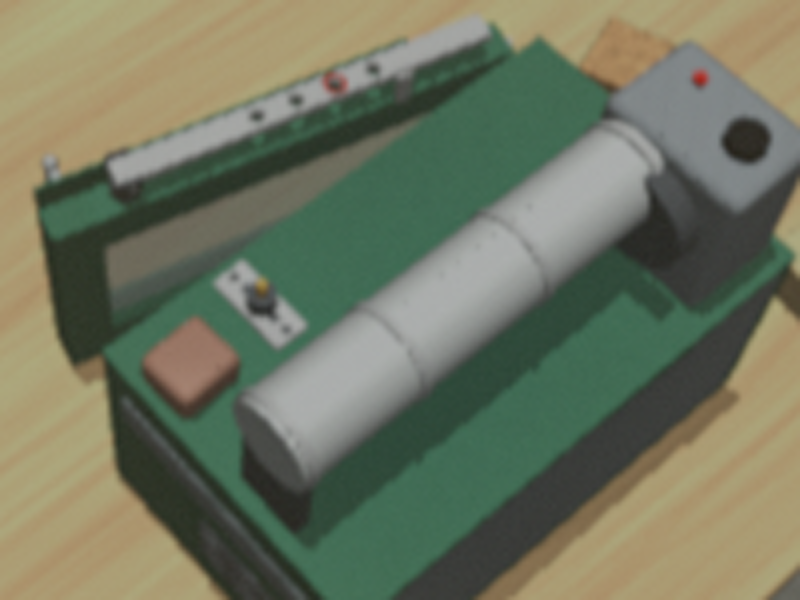

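```bash
cat > fit.py <<'E'
from h import *
from scipy.optimize import least_squares
def cabP(p,q):  # q cabinet-frame mm
    x,y,a=p[:3]; c,s=np.cos(a),np.sin(a); q=np.array(q,float)
    return np.array([x+c*q[0]-s*q[1],y+s*q[0]+c*q[1],q[2]])
def doorP(p,r,off,z):
    t=p[3]; return cabP(p,[-136-np.sin(t)*r+np.cos(t)*off,180-np.cos(t)*r-np.sin(t)*off,z])
if __name__=='__main__':
    S=load('side');C=load('scene')
    obs=[]
    def s(u,v): return (S,u/4+290-.375,v/4+145-.375)
    def c(u,v): return (C,u/4+265-.375,v/4+180-.375)
    F=[(s(253,460),lambda p:cabP(p,[-120,-200,200])),(s(113,60),lambda p:cabP(p,[-120,200,200])),(s(581,392),lambda p:cabP(p,[120,-200,200])),
     (c(106,352),lambda p:cabP(p,[-120,-200,200])),(c(541,38),lambda p:cabP(p,[-120,200,200])),(c(792,255),lambda p:cabP(p,[120,200,200]))]
    for r,v in((190,160),(160,190),(130,221),(100,253)): F.append((s(97,v),lambda p,r=r:doorP(p,300-r,p[5],226)))
    for r,(u,v) in{190:(373,69),160:(335,83),130:(296,100),100:(257,116)}.items(): F.append((c(u,v),lambda p,r=r:doorP(p,300-r,p[5],226)))
    for o in(s(272,309),c(261,286)): F.append((o,lambda p:cabP(p,[-80+p[4],-100,229])))
    def res(p): return np.concatenate([proj(o[0],f(p))[0]-o[1:] for o,f in F])
    r=least_squares(res,[650,-100,0,.4,0,0]); p=r.x; print(p,np.degrees(p[2:4])); print(r.fun.reshape(-1,2).round(2).tolist())
    np.save('p.npy',p)
    print('pivot',doorP(p,300,p[5],222),'tail',doorP(p,45,p[5],222),'hinge',doorP(p,0,0,200),'peg',cabP(p,[-80+p[4],-100,218]),'slot',cabP(p,[-80,-100,218]))
    from workcell import telemetry
    # closing geometry: door angle for hole on slot
    sl=np.array([-80+p[4],-100]);
    for t in np.radians(np.arange(0,60,5)):
        pv=np.array([-136-np.sin(t)*300,180-np.cos(t)*300]); print(np.degrees(t).round(),np.linalg.norm(pv-sl).round(1),end='; ')
E
python3 fit.py
```

```text
[ 7.19210932e+02  3.30596215e+01 -1.21041247e-02  2.37414310e-01
  1.52669809e+00 -2.54881987e-01] [-0.69351526 13.60283796]
[[0.11, -0.01], [-0.43, -0.05], [0.6, -0.03], [-1.33, -0.33], [-0.2, -0.67], [1.53, 0.13], [0.09, 0.26], [0.12, 0.24], [0.16, 0.13], [0.19, -0.06], [0.05, -0.28], [-0.0, 0.07], [0.08, -0.28], [0.06, -0.34], [0.17, 0.7], [0.22, -0.26]]
pivot [511.07139409 -75.95393874 222.        ] tail [574.04041477 171.14908114 222.        ] hinge [585.39958356 214.69255653 200.        ] peg [639.53299544 -65.98322566 218.        ] slot [638.00640919 -65.96474677 218.        ]
0.0 60.9; 5.0 85.8; 10.0 110.7; 15.0 135.5; 20.0 160.1; 25.0 184.5; 30.0 208.5; 35.0 232.1; 40.0 255.3; 45.0 278.1; 50.0 300.3; 55.0 321.9;
```

```bash
cat > go.py <<'E'
# python3 go.py x y z yaw : prints delta in tool axes (cm) and turn for a target TCP pose
import sys; from h import *
s=telemetry.state(); t=np.array([float(a) for a in sys.argv[1:4]]); Rm=R.from_euler('xyz',s['ee_rot'],degrees=True).as_matrix()
d=Rm.T@(t-s['ee_pos']); print('t',round(s['time_s'],2),'pos',s['ee_pos'].round(1) if hasattr(s['ee_pos'],'round') else s['ee_pos'],'rot',np.round(s['ee_rot'],1),'w',round(s['gripper_width'],1),'F',np.round(s['force'],1))
print('tool cm',(d/10).round(2),'turn',((s['ee_rot'][2]-float(sys.argv[4])+180)%360-180).round(1))
E
python3 -m jog '[[[3.7,-3.7,-0.9],0,0.45],[[3.7,-3.7,-0.9],0,0.45],[[3.7,-3.7,-0.9],0,0.45],[[3.7,-3.7,-0.9],0,0.45],[[3.7,-3.7,-0.9],0,0.45],[[3.7,-3.7,-0.9],0,0.45],[[3.7,-3.7,-0.9],0,0.45],[[3.7,-3.7,0],0,0.45],[[3.7,-3.7,0],0,0.45],[[3.7,-3.7,0],0,0.45]]' 15; python3 go.py 571 160 290 75.7
```

```text
time_s: 1.35
ee_pos: [415.3, -95.8, 295.4]
ee_rot: [-179.6, -0.1, 13.8]
force: [0.7, -0.7, -0.1]
gripper_width: 40.8
t 1.35 pos [415.3 -95.8 295.4] rot [-1.796e+02 -1.000e-01  1.380e+01] w 40.8 F [ 0.7 -0.7 -0.1]
tool cm [ 21.21 -21.14   0.7 ] turn -61.9
```

```bash
python3 -m jog '[[[3.6,-3.6,0],0,0.45],[[3.6,-3.6,0],0,0.45],[[3.6,-3.6,0],0,0.45],[[3.6,-3.6,0],0,0.45],[[3.6,-3.6,0],0,0.45],[[0,0,0],-10.3,0.45],[[0,0,0],-10.3,0.45],[[0,0,0],-10.3,0.45],[[0,0,0],-10.3,0.45],[[0,0,0],-10.3,0.45]]'; python3 go.py 571.5 161.5 290 75.7
```

```text
time_s: 2.6
ee_pos: [549.9, 134.4, 290.7]
ee_rot: [-179.4, 0.0, 67.4]
force: [-0.4, 0.4, -0.1]
gripper_width: 41.1
t 2.6 pos [549.9 134.4 290.7] rot [-179.4    0.    67.4] w 41.1 F [-0.4  0.4 -0.1]
tool cm [3.33 0.95 0.06] turn -8.3
```

```bash
python3 -m jog '[[[3.3,0.95,0],0,0.45],[[0,0,2],-8.3,0.45],[[0,0,0],0,0.45]]'; python3 go.py 571.5 161.5 240 75.7; python3 -c "
from h import *
d=grab('wrist','w1.png'); print(proj(d,[[574,171.1,226],[571.5,161.5,226],[562,124,226]]))"
```

```text
time_s: 2.98
ee_pos: [571.1, 161.7, 268.9]
ee_rot: [-179.3, 0.0, 75.9]
force: [-0.1, -0.2, 0.2]
gripper_width: 41.2
t 2.98 pos [571.1 161.7 268.9] rot [-179.3    0.    75.9] w 41.2 F [-0.1 -0.2  0.2]
tool cm [-0.01  0.08  2.89] turn 0.2
[[322.76035284 256.0730238 ]
 [322.63995054 271.31063171]
 [322.59524909 326.97909001]]
```

View pics/w1.png

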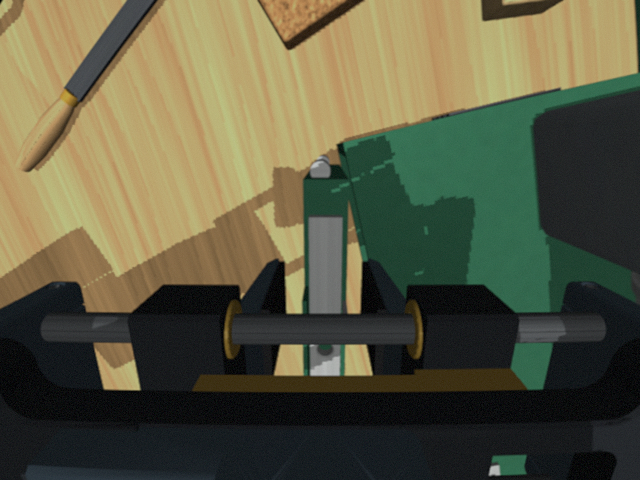

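The wrist view shows the bar (columns 308–342) midway between the fingers, its end at row 217 and the tab/holes below; alignment is good. Descend and grip.

```bash
python3 -m jog '[[[0,0,2],0,0.45],[[0,0,1.5],0,0.45],[[0,0,0.7],0,0.45],[[0,0,0],0,0.45]]'; python3 -m jog '[[[0,0,0],0,0.12],[[0,0,0],0,0.12],[[0,0,0],0,0.12],[[0,0,0],0,0.12],[[0,0,0],0,0.12],[[0,0,0],0,0.12]]' 15; python3 go.py 571.5 161.5 240 75.7
```

```text
time_s: 3.52
ee_pos: [572.7, 161.9, 229.8]
ee_rot: [-179.7, -0.2, 75.5]
force: [-0.3, 0.3, 1.0]
gripper_width: 41.2
time_s: 4.28
ee_pos: [573.4, 162.1, 231.6]
ee_rot: [-179.8, -0.3, 75.4]
force: [-0.3, -0.5, -0.5]
gripper_width: 19.9
t 4.28 pos [573.4 162.1 231.6] rot [-179.8   -0.3   75.4] w 19.9 F [-0.3 -0.5 -0.5]
tool cm [-0.1  -0.17 -0.84] turn -0.3
```

```bash
python3 -m jog '[[[0,0,-0.8],0,0.12],[[0,0,-0.8],0,0.12],[[0,0,-0.5],0,0.12],[[0,0,0],0,0.12]]'; python3 -m jog '[[[0,0.86,0],2,0.12],[[0,0.86,0],2,0.12],[[-0.01,0.86,0],2,0.12],[[-0.01,0.86,0],2,0.12],[[0,0,0],0,0.12]]'; python3 go.py 612 154 240 65.7
```

```text
time_s: 4.78
ee_pos: [573.2, 161.2, 253.9]
ee_rot: [-179.8, -0.2, 75.4]
force: [0.3, -1.1, -1.8]
gripper_width: 20.0
time_s: 5.4
ee_pos: [608.4, 149.2, 252.7]
ee_rot: [-179.7, -0.1, 66.8]
force: [-1.1, -1.0, -1.0]
gripper_width: 19.9
t 5.4 pos [608.4 149.2 252.7] rot [-1.797e+02 -1.000e-01  6.680e+01] w 19.9 F [-1.1 -1.  -1. ]
tool cm [0.58 0.15 1.27] turn 1.1
```

```bash
python3 -m jog '[[[0,0.45,0],1,0.12],[[0,0,0.8],0,0.12],[[0,0,0.8],0,0.12],[[0,0,0.5],0,0.12],[[0,0,0],0,0.12]]'; python3 go.py 612 148 230 65.7
```

```text
time_s: 6.02
ee_pos: [612.7, 148.4, 230.8]
ee_rot: [-179.8, -0.2, 65.8]
force: [-0.1, -0.3, 0.9]
gripper_width: 20.0
t 6.03 pos [612.7 148.4 230.8] rot [-179.8   -0.2   65.8] w 20.0 F [-0.1 -0.3  0.9]
tool cm [-0.06 -0.05  0.08] turn 0.1
```

```bash
python3 -m jog '[[[0,0,0],0,0.33],[[0,0,0],0,0.33],[[0,0,0],0,0.33],[[0,0,-0.5],0,0.33],[[0,0,-1.5],0,0.33],[[0,0,-2],0,0.33],[[0,0,-2],0,0.33],[[0,0,0],0,0.33]]'; python3 go.py 612 148 230 65.7;python3 - <<'E'
from h import *
for n,(x,y,w,h,s) in dict(side=(290,145,150,150,4)).items():
    c=grab(n)['color'][y:y+h,x:x+w,::-1]; cv2.imwrite(f'pics/{n}_c2.png',cv2.resize(c,None,fx=s,fy=s,interpolation=cv2.INTER_CUBIC))
E
```

```text
time_s: 7.02
ee_pos: [613.7, 148.5, 297.1]
ee_rot: [-180.0, -0.4, 65.8]
force: [-0.3, 0.1, -0.9]
gripper_width: 29.9
t 7.03 pos [613.7 148.5 297.1] rot [-180.    -0.4   65.8] w 29.9 F [-0.3  0.1 -0.9]
tool cm [-0.16 -0.13  6.71] turn 0.1
```

View pics/side_c2.png

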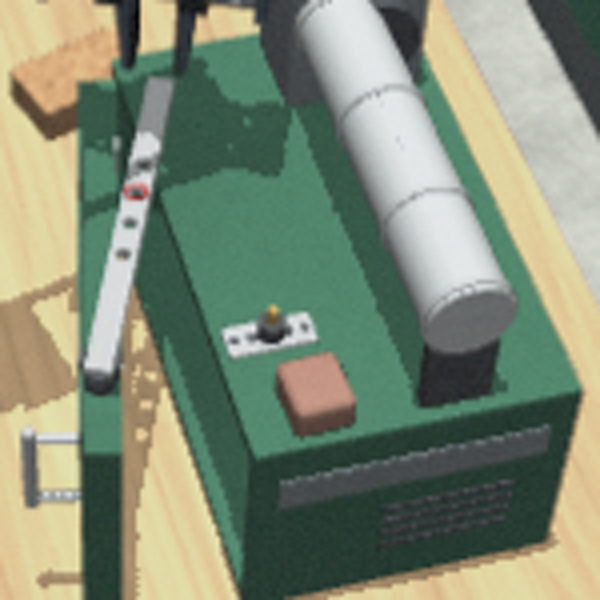

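The bar lies clear behind the tab (red hole moved from (97,190) to (137,191) in the crop), level. I'll push it farther out with shut fingers for regrasp room.

```bash
python3 - <<'E'
from h import *
d=load('side');
for u,v in((97,190),(137,191),(97,160),(145,162),(123,254)): print(onz(d,u/4+290-.375,v/4+145-.375,226).round(1))
E
python3 -m jog '[[[-0.6,-3.5,0],0,0],[[0,0,0],9.4,0],[[0,0,0],9.4,0],[[0,0,0],9.4,0],[[0,0,0],9.4,0],[[0,0,0],9.4,0],[[0,0,0],9.4,0],[[0,0,0],9.4,0],[[0,0,0],0,0]]'; python3 go.py 580 157 232 0
```

```text
[550.5  80.1 226. ]
[578.4  71.6 226. ]
[558.  109.2 226. ]
[591.7  98.2 226. ]
[552.9  15.2 226. ]
time_s: 8.2
ee_pos: [573.7, 156.6, 287.8]
ee_rot: [-179.9, 0.8, -2.1]
force: [-0.2, -0.9, 0.4]
gripper_width: 0.6
t 8.2 pos [573.7 156.6 287.8] rot [-179.9    0.8   -2.1] w 0.6 F [-0.2 -0.9  0.4]
tool cm [ 0.71 -0.05  5.57] turn -2.1
```

```bash
python3 -m jog '[[[0.3,0,2.5],-2,0],[[0,0,2.5],0,0],[[0,0,0.6],0,0],[[0,0,0],0,0],[[1.3,1.1,0],0,0],[[1.3,1.1,0],0,0],[[1.3,1.1,0],0,0],[[1.3,1.1,0],0,0],[[1.3,1.1,0],0,0]]'; python3 go.py 646 101 232 0
```

```text
time_s: 9.32
ee_pos: [647.2, 98.6, 231.7]
ee_rot: [-179.8, 0.5, 0.6]
force: [-0.1, 0.6, 0.1]
gripper_width: 0.4
t 9.32 pos [647.2  98.6 231.7] rot [-179.8    0.5    0.6] w 0.4 F [-0.1  0.6  0.1]
tool cm [-0.12 -0.24 -0.03] turn 0.6
```

```bash
python3 -m jog '[[[-1,-0.8,0],0,0],[[0,0,0],0,0],[[0,0,-3],0,0.4],[[0,0,-4],0,0.4],[[-2,3,0],0,0.4],[[-2,3,0],-10,0.4],[[0,3,0],-10,0.4],[[0,0,0],-10,0.4],[[0,0,0],-10,0.4],[[0,0,0],0,0.4]]'; python3 go.py 590 2 232 45;python3 - <<'E'
from h import *
for n,(x,y,w,h,s) in dict(side=(290,145,150,150,4)).items():
    c=grab(n)['color'][y:y+h,x:x+w,::-1]; cv2.imwrite(f'pics/{n}_c3.png',cv2.resize(c,None,fx=s,fy=s,interpolation=cv2.INTER_CUBIC))
E
```

```text
time_s: 10.58
ee_pos: [601.3, 15.8, 305.0]
ee_rot: [-179.6, 0.3, 42.1]
force: [-0.3, -0.1, 0.0]
gripper_width: 36.5
t 10.57 pos [601.3  15.8 305. ] rot [-179.6    0.3   42.1] w 36.5 F [-0.3 -0.1  0. ]
tool cm [-1.72  0.32  7.31] turn -2.9
```

View pics/side_c3.png

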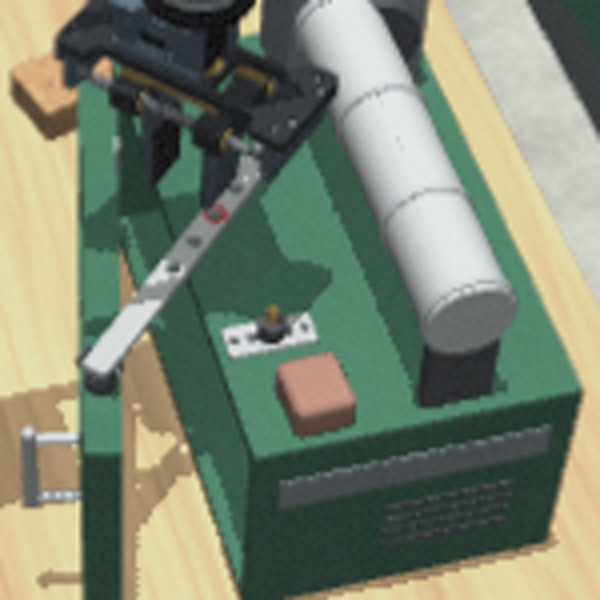

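Run:
```python
from h import *
d=load('side'); P=[onz(d,u/4+290-.375,v/4+145-.375,226) for u,v in((215,214),(195,241),(175,268))]
a=P[0]-P[2]; th=np.degrees(np.arctan2(a[1],a[0])); u=a[:2]/np.hypot(*a[:2]); m=np.mean(P,0)[:2]
print(np.round(P,1),th,np.hypot(*a[:2]),'pivot',m-130*u,'r110',m-20*u)
```

```text
[[627.1  35.3 226. ]
 [606.   13.9 226. ]
 [585.2  -7.1 226. ]] 45.28519245758761 59.613452731020494 pivot [514.64632063 -78.32499377] r110 [ 5.92039942e+02 -1.57050672e-01]
```

```bash
python3 -m jog '[[[-1.9,0.55,0],0,0.4],[[0,0,3],-2.9,0.4],[[0,0,3],0,0.4],[[0,0,1],0,0.4],[[0,0,0],0,0.4]]'; python3 go.py 592 0 230 45.3
```

```text
time_s: 11.25
ee_pos: [588.0, -4.4, 235.3]
ee_rot: [-179.7, 0.3, 44.7]
force: [-0.5, -0.4, 0.9]
gripper_width: 36.1
t 11.25 pos [588.   -4.4 235.3] rot [-179.7    0.3   44.7] w 36.1 F [-0.5 -0.4  0.9]
tool cm [ 0.59 -0.03  0.52] turn -0.6
```

```bash
python3 -m jog '[[[0.3,0,0.6],0,0.4],[[0,0,0],0,0.4],[[0,0,0],0,0.12],[[0,0,0],0,0.12],[[0,0,0],0,0.12],[[0,0,0],0,0.12],[[0,0,0],0,0.12]]' 20; python3 go.py 592 0 230 45.3
```

```text
time_s: 12.12
ee_pos: [591.6, -1.1, 231.8]
ee_rot: [-179.9, -0.0, 44.6]
force: [0.3, 2.1, -0.2]
gripper_width: 19.9
t 12.12 pos [591.6  -1.1 231.8] rot [-179.9   -0.    44.6] w 19.9 F [ 0.3  2.1 -0.2]
tool cm [ 0.11 -0.05  0.18] turn -0.7
```

```bash
python3 -m jog '[[[-0.03,0.95,0],5,0.12],[[-0.03,0.95,0],5,0.12],[[-0.03,0.95,0],5,0.12],[[-0.03,0.95,0],5,0.12],[[-0.03,0.95,0],5,0.12],[[0,0,0],0,0.12]]'; python3 go.py 616.7 -41 231.8 20
```

```text
time_s: 12.88
ee_pos: [616.7, -42.5, 231.5]
ee_rot: [-179.9, 0.2, 18.9]
force: [1.3, 1.9, 0.1]
gripper_width: 19.7
t 12.88 pos [616.7 -42.5 231.5] rot [-179.9    0.2   18.9] w 19.7 F [1.3 1.9 0.1]
tool cm [ 0.04 -0.14 -0.03] turn -1.1
```

```bash
python3 -m jog '[[[-0.72,-0.55,0],0,0.12],[[-0.72,-0.53,0],0,0.12],[[-0.72,-0.52,0],0,0.12],[[-0.72,-0.5,0],0,0.12],[[0,0,0],0,0.12],[[0,0,0],0,0.12]]'; python3 go.py 582.6 -32 231.8 18.9
```

```text
time_s: 13.62
ee_pos: [579.7, -30.2, 231.9]
ee_rot: [-179.9, 0.2, 19.1]
force: [1.8, 1.8, -1.2]
gripper_width: 19.5
t 13.62 pos [579.7 -30.2 231.9] rot [-179.9    0.2   19.1] w 19.5 F [ 1.8  1.8 -1.2]
tool cm [0.22 0.26 0.01] turn 0.2
```

```bash
python3 -m jog '[[[0.22,0.2,-0.5],0,0.12],[[0,0,-0.5],0,0.12],[[0,0,0],0,0.12]]'; python3 go.py 582.6 -32 242.3 18.9
```

```text
time_s: 14.0
ee_pos: [582.5, -31.3, 241.2]
ee_rot: [-179.8, 0.3, 19.1]
force: [1.0, 1.6, -2.5]
gripper_width: 19.4
t 14.0 pos [582.5 -31.3 241.2] rot [-179.8    0.3   19.1] w 19.4 F [ 1.   1.6 -2.5]
tool cm [-0.01  0.07 -0.11] turn 0.2
```

```bash
python3 -m jog '[[[0,0,-0.12],0,0.12],[[-0.03,0.89,0],4.7,0.12],[[-0.03,0.89,0],4.7,0.12],[[-0.03,0.89,0],4.7,0.12],[[-0.03,0.89,0],4.7,0.12],[[0,0,0],0,0.12]]'; python3 go.py 588.5 -66.3 242.3 0.5
python3 - <<'E'
from h import *
im=[]
for n,(x,y,w,h) in dict(side=(300,185,100,100),scene=(285,215,100,100)).items():
    c=grab(n)['color'][y:y+h,x:x+w,::-1]; im.append(cv2.resize(c,(400,400),interpolation=cv2.INTER_CUBIC))
cv2.imwrite('pics/both4.png',np.hstack(im))
E
```

```text
time_s: 14.75
ee_pos: [588.3, -67.3, 241.9]
ee_rot: [-180.0, 0.5, -0.2]
force: [0.5, 1.7, -3.2]
gripper_width: 20.3
t 14.75 pos [588.3 -67.3 241.9] rot [-180.     0.5   -0.2] w 20.3 F [ 0.5  1.7 -3.2]
tool cm [ 0.02 -0.1  -0.04] turn -0.7
```

View pics/both4.png

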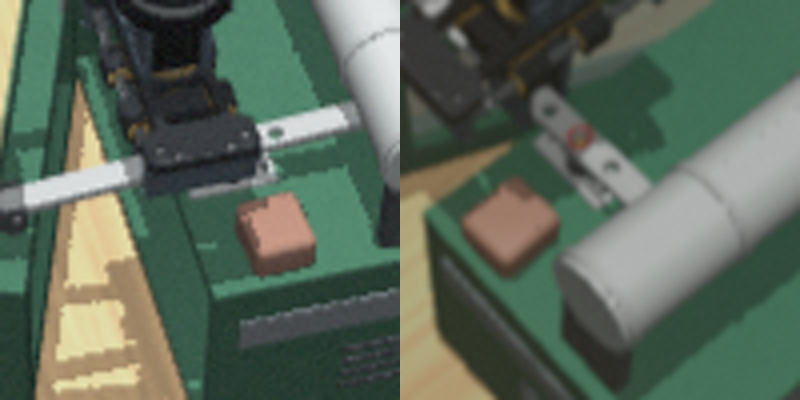

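Run:
```python
from h import *
d=load('scene'); f=lambda u,v,z:onz(d,u/4+285-.375,v/4+215-.375,z).round(1)
print('130',f(148,105,238.7),'red',f(180,135,241.7),'190',f(213,167,244.6))
print('pin',onz(d,261/4+265-.375,286/4+180-.375,229).round(1))
s=load('side'); print('190 side',onz(s,275/4+300-.375,132/4+185-.375,244.6).round(1), 'pin side',onz(s,272/4+290-.375,309/4+145-.375,229).round(1))
```

```text
130 [607.3 -66.9 238.7] red [638.6 -67.1 241.7] 190 [670.5 -67.9 244.6]
pin [639.7 -66.9 229. ]
190 side [668.7 -68.7 244.6] pin side [639.8 -63.4 229. ]
```

```bash
python3 -m jog '[[[0.1,-0.13,0],-0.7,0.12],[[0,0,0],0,0.12]]'; python3 -m jog '[[[0,0,0.2],0,0.12],[[0,0,0.2],0,0.12],[[0,0,0.1],0,0.12],[[0,0,0],0,0.12]]';  python3 go.py 589 -66 236 0.5
```

```text
time_s: 15.1
ee_pos: [589.1, -65.6, 241.8]
ee_rot: [180.0, 0.5, 0.8]
force: [0.7, 0.4, -3.9]
gripper_width: 19.9
time_s: 15.6
ee_pos: [589.2, -65.7, 238.5]
ee_rot: [179.9, 0.4, 0.8]
force: [0.2, 0.6, -0.4]
gripper_width: 19.8
t 15.6 pos [589.2 -65.7 238.5] rot [179.9   0.4   0.8] w 19.8 F [ 0.2  0.6 -0.4]
tool cm [-0.02  0.03  0.25] turn 0.3
```

```bash
python3 -m jog '[[[0,0,0.2],0,0.12],[[0,0,0],0,0.12]]';  python3 -m jog '[[[0,0,0.2],0,0.12],[[0,0,0],0,0.12]]'; python3 go.py 589 -66 236 0.5
```

```text
time_s: 15.85
ee_pos: [589.2, -65.7, 236.4]
ee_rot: [179.9, 0.4, 0.8]
force: [0.1, 1.1, -0.5]
gripper_width: 20.2
time_s: 16.1
ee_pos: [589.3, -65.7, 234.2]
ee_rot: [179.9, 0.4, 0.8]
force: [-1.2, 1.5, 0.3]
gripper_width: 19.8
t 16.1 pos [589.3 -65.7 234.2] rot [179.9   0.4   0.8] w 19.8 F [-1.2  1.5  0.3]
tool cm [-0.03  0.03 -0.18] turn 0.3
```

```bash
python3 -m jog '[[[0,0,0.15],0,0.12],[[0,0,0.1],0,0.12],[[0,0,0],0,0.12]]';  python3 -m jog '[[[0.15,0,0],0,0.12],[[0.15,0,0],0,0.12],[[0,0,0],0,0.12]]'; python3 -m jog '[[[-0.2,0,0],0,0.12],[[-0.1,0,0],0,0.12],[[0,0,0],0,0.12]]'; python3 go.py 589 -66 232 0.5
```

```text
time_s: 16.48
ee_pos: [589.3, -65.7, 232.5]
ee_rot: [179.9, 0.3, 0.8]
force: [-0.2, 0.8, 0.5]
gripper_width: 19.6
time_s: 16.85
ee_pos: [589.5, -65.7, 232.5]
ee_rot: [179.9, 0.7, 0.8]
force: [-1.0, 2.1, 2.4]
gripper_width: 19.6
time_s: 17.23
ee_pos: [588.5, -65.5, 232.5]
ee_rot: [179.9, 0.4, 0.8]
force: [-0.2, 2.0, 1.5]
gripper_width: 19.8
t 17.23 pos [588.5 -65.5 232.5] rot [179.9   0.4   0.8] w 19.8 F [-0.2  2.   1.5]
tool cm [0.05 0.05 0.05] turn 0.3
```

The ±3 mm probe moved only about 1 mm in all, so the pin is in the hole and the bar is at level height. I'll release and look.

```bash
python3 -m jog '[[[0,0,0],0,0.4],[[0,0,0],0,0.4],[[0,0,0],0,0.4],[[0,0,-1],0,0.4],[[0,0,-3],0,0.4],[[0,0,-4],0,0.4],[[-5,0,-3],0,0.4],[[-6,0,0],0,0.4],[[-6,0,0],0,0.4],[[0,0,0],0,0.4]]'; python3 go.py 589 -66 232 0.5
python3 - <<'E'
from h import *
im=[]
for n,(x,y,w,h) in dict(side=(300,185,100,100),scene=(270,205,100,100)).items():
    c=grab(n)['color'][y:y+h,x:x+w,::-1]; im.append(cv2.resize(c,(400,400),interpolation=cv2.INTER_CUBIC))
cv2.imwrite('pics/both5.png',np.hstack(im))
E
```

```text
time_s: 18.48
ee_pos: [415.3, -69.1, 350.5]
ee_rot: [179.7, 0.3, 0.9]
force: [1.0, 0.3, 0.0]
gripper_width: 36.3
t 18.48 pos [415.3 -69.1 350.5] rot [179.7   0.3   0.9] w 36.3 F [1.  0.3 0. ]
tool cm [17.43 -0.1  11.76] turn 0.4
```

View pics/both5.png

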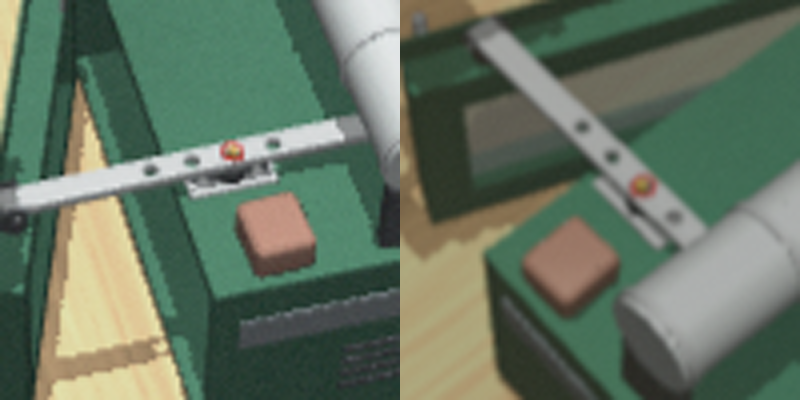

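Both views show the brass pin standing up through the red-ringed hole, at (232,150) on the left and (643,186) on the right. The bar lies on the collar, the sample is unmoved and the arm is clear.

```bash
python3 -c "
from workcell import job_done; print(job_done())"
```

```text
the job is handed in; nothing more can be done
None
```

The drying cabinet's door now stands ajar on its stay, with the roof peg's pin through the red-ringed hole. I handed the job in at about 18.5 s; no verdict is reported.

**What I did:**
- I gripped the stay by its tail, lifted it over the tab and laid it down on the roof side, where I let go. The tail was about 43–46 mm from its stowed place.
- I pushed the stay farther out with shut fingers, because the duct left too little room for the gripper at the tail. I then took it again about 109 mm from its pivot.
- I pulled the door open to roughly 20°, swung the stay lifted under the duct, and lowered the hole over the pin.

**Last checks:**
- **Fit:** the tool came down to about 1 mm above the height at which I had gripped the level bar. A ±3 mm push along the bar moved it only about 1 mm in all, so the pin holds it.
- **Pictures:** after release, both cameras show the pin in the red-ringed hole and the bar on the collar. The sample had not moved and the arm was clear.
- **Bystanders and duct:** I saw no sign of contact with the duct. I did not re-check the other bystanders in the last pictures, but the arm stayed away from them.

**Disagreements:** before lowering, the two cameras disagreed by about 3.5 mm in y on where the pin stood. I used the middle value, and the pin went in at the first try. The first picture fit and the later one put the pivot about 3 mm apart, which did no harm.

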